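# Clear and close the wash-module access panel

### The job

Clear the two steel cups off the grey access panel by nesting all three cups in size order in the widest one, which stands on the bench: the middle one inside the widest, the narrowest inside the middle one, each sitting upright on the floor of the next. Then turn the wing fastener clockwise until its slot lines up with the marks on the panel, press the panel down until it is flush with the frame, and finish while still holding it pressed there, since it springs up when released. Leave the other things on the bench where they are.

Things in the scene. Friction and masses are not known exactly. Their poses are not given: they have to be found in the camera images.
- large_mid (a point): Widest cup, loose, standing upright on the bench beside the module, 0.22 kg. Open straight-sided stainless cup, 82 mm outer diameter, 45 mm tall, walls 3 mm, floor 4 mm thick. The point is on its axis half-way up, z along the axis toward the mouth.
- medium_mid (a point): Middle-sized cup, loose, standing upright on the access panel at the start, about 0.1 kg. Open straight-sided stainless cup, 58 mm outer diameter, 75 mm tall, walls 3 mm, floor 4 mm thick. The point is on its axis half-way up, z along the axis toward the mouth.
- small_mid (a point): Narrowest (and tallest) cup, loose, standing upright on the access panel at the start, about 0.08 kg. Open straight-sided stainless cup, 40 mm outer diameter, 105 mm tall, walls 3 mm, floor 4 mm thick. The point is on its axis half-way up, z along the axis toward the mouth.
- frame: Low white module fixed to the bench: frame 240 (x) x 280 (y) mm, rim 60 mm above the bench, round a grey access panel 202 x 242 mm. Origin at the centre of its underside; z up. Panel and frame share x, y and yaw. The wing fastener is on the panel's middle line, 70 mm from its centre towards -y; the cups start on the +y half.
- panel_top (a point): Point on the panel's top face, on the middle line 30 mm from the panel's centre towards the module's +y: a clear place once the cups are gone. Axes as the frame's. At the start the panel stands 10 mm proud of the frame's rim (top face 70 mm above the bench).
- panel (a joint): Travel of the panel straight down on its springy seal, m: 0 = proud (start), 0.010 = fully home, flush with the frame's rim, at a hard stop. It stays level wherever it is pushed. About 5 N starts it, about 11 N brings it home; let go, it springs up. It goes down more than about 2 mm only with the fastener aligned.
- fastener (a joint): Fastener angle, rad, growing clockwise from above: 0 = wing across the panel (module's x), 1.571 = aligned: wing and slot line on its crest along the module's long side (y), in line with two engraved marks beside it. Starts 0.8 to 1.45 short; no stop at alignment (turns on to 1.85); friction 0.06 N m, stays where left. The panel goes home only within about 0.18 of aligned.
- wing (a point): Grip point of the fastener, on its upright turning axis, 26 mm above the panel's top face. The steel wing is an upright blade 44 mm long (along this point's x axis), 10 mm thick (along y), from 4 to 38 mm above the panel, on a round foot 32 mm across and 4 mm high.
- amber: Bystander: brown glass bottle, 64 mm across, 150 mm tall, loose; origin at the centre of its underside.
- jar: Bystander: white jar, 68 mm across, 75 mm tall, loose; origin at the centre of its underside.
- tipbox: Bystander: pipette-tip box with clear lid, 87 x 127 x 65 mm, loose; origin at the centre of its underside.
- marker: Bystander: black marker pen, 128 x 16 x 19 mm, lying along its x axis, loose; origin at the centre of its underside.
- petri: Bystander: glass dish with lid, 90 mm across, 16 mm high, loose; origin at the centre of its underside.
- timer: Bystander: small white bench timer, 70 x 70 x 22 mm, loose; origin at the centre of its underside.
- rack: Bystander: fixed grey rack of capped tubes at the far side, 60 x 200 mm, 95 mm high; origin at the centre of its underside.

How it is judged:
On the way, in this order (a step that is already met when the one before it is completed fails the run):
1. all three cups nested in size order, the widest on the bench, and the cups released (horizontal distance between medium_mid and large_mid below 0.013 m and z of medium_mid in the frame of large_mid between 0.014 and 0.025 m and angle between each of medium_mid, small_mid, large_mid's own z axis and vertical below 0.12 rad and horizontal distance between small_mid and medium_mid below 0.011 m and z of small_mid in the frame of medium_mid between 0.014 and 0.025 m and height (world z) of large_mid below 0.035 m and contact force between the fingers and cup_large below 0.2 N and contact force between the fingers and cup_medium below 0.2 N and contact force between the fingers and cup_small below 0.2 N), for 0.2 s.
2. the fastener turned until its slot lines up with the marks (value of joint fastener between 1.391 and 1.751 rad), for 0.2 s.
At the end, for the whole second after the job is handed in: Cups nested in size order, upright, released, the large one on the bench; fastener within 0.18 rad of aligned; panel still and at least 7.5 mm down of 10 mm, held there by the robot alone (over 3 N on panel or fastener) (all of step 1 and all of step 2 and value of joint panel above 0.0075 m and velocity of joint panel between -0.01 and 0.01 m/s and contact force between any of the fingers, the arm and panel above 3 N); the arm keeps its last pose, push and grip.
It fails at once if a bystander is pushed more than 40 mm away (distance of any of amber, jar, tipbox, marker, petri, timer from where it was at the start of the episode above 0.04 m).
It fails at once if a bystander is tipped over (angle between any of amber, jar, tipbox, marker, petri, timer's own z axis and vertical above 0.5 rad).
It also fails if it takes over 67 s, if anything falls off the work surface, if the arm or the gripper's body presses on something with over 40 N, if the wrist force passes 120 N, or if a joint passes its speed limit or range.

### The arm

A 6-joint arm with a two-finger parallel gripper is mounted at the origin on the work surface. World frame = base frame: x ahead of the robot, y to its left, z up, the work surface at z = 0. Lengths are in m, angles in rad, forces in N, time in s.
With the tool pointing down it reaches from about 0.3 to 0.75 m from the base axis. Payload 8.5 kg.
Tool frame: the origin (TCP) lies on the centre line of the jaws, within the pads' length; the fingertips stand 19 mm ahead of it and the grasp point (between the pads) is the TCP; z points along the fingers, y is the line along which they close (so a half turn about z gives the same grasp; the last joint's range is limited). The gripper opens to 85 mm and grips with 20 to 120 N. Pads are 22 mm wide; open, the fingers measure 114 mm over their backs; the gripper's body (76 mm by 85 mm) begins 54 mm behind the grasp point. The pads swing forward as they close: fully open they stand 13 mm farther back than shut.
Start: joints at [0.9, 0.381, 1.297, -0, 1.464, -0.215], TCP at [0.242, 0.494, 0.25] pointing down, gripper open.
Joint ranges: [-3.11, 3.11], [-0.89, 2.33], [0.22, 2.48], [-1.42, 4.56], [0.17, 2.85], [-2.88, 2.88]. Speed limits (rad/s): [2.39, 2.39, 3.14, 3.14, 3.14, 3.14].

### API

Orientations are given as a 3x3 rotation matrix whose columns are the frame's x, y, z axes.
In Python, from station import bot, cams gives the robot as it stands.
- The arm moves only by the tool servo_tool, never from a script. Its argument "moves" is text: rows parted by semicolons, each of 5 numbers parted by spaces: the shift along the tool's x, y, z in cm, then the turn about the tool's z in degrees, then the gripper's target within -1 to 1 (fully open at 1, half-way at 0, shut at -1). A call has 1 to 5 rows; each row shifts and turns the commanded pose from where the row before left it, along the tool's axes as they then stand; what a row does not reach is not made up. A row lasts 1/12 s, in which the tool goes at most 41.7 mm and 7.16 degrees, less where a joint would pass 70% of its speed; a pose out of reach is approached as far as the arm can. A call is refused whole if a number of a shift passes 4.17 or a number of a turn 7.16, either way. A call with a gripper value outside its range is refused whole. The fingers move at their own pace and stop on an object; the grip force is fixed at half the most. Time passes only in rows, so rows that do not move let the fingers close. It gives the time, the measured TCP pose, the force, the opening and the grip force at its end, in the units of the state.
- bot.get_state(): the state, without advancing time (a new reading comes with each control period).
- cams.camera(name): name is "side" or "top"; returns a dict with "pixels" (400x640x3 uint8, red, green, blue), "vfov" (degrees; the focal length in pixels is half the picture's height over the tangent of half this angle, whatever the lens; pixels are square), "cx", "cy" (the principal point, pixels), "distortion" ([k1, k2, p1, p2, k3] as OpenCV has them; the pictures are not rectified), "rvec" (rotation vector, rad) and "tvec" (3), from world to camera coordinates, as OpenCV has them. Camera axes: x right, y down, z forward; pixel columns grow to the right and rows downward; lengths in m; the calibration is good to about 2 mm. A picture is of the moment at which its call begins. There is no depth.
- bot.finish_job(): hands the job in; it is judged then, once.
Trained networks look in the newest picture that a camera, given by its name, has taken for a name from the list of things; names that differ only in an ending like _2 or _b are one class to them, and where a whole thing is asked for, a point or a joint stands for the part that bears it (a point fixed in the world has none). Each returns a list of dicts, best first, with "score" (0 to 1); they miss things now and then, are a little off and sometimes report something else, mostly with a low value. They report only what shows in the picture. A call takes as long as a camera call.
- cams.spot_in(camera, target): "location" ([column, row] in pixels, amid what is visible of it).
- cams.outline_of(camera, target): "region" (400x640 bool, what is visible of it) and "location" ([column, row] in pixels, amid what is visible of it).
- cams.spot_point(camera, target): "location" ([column, row] in pixels: a listed point, or the origin of a listed thing).
The state is a dict: "time_s": time; "q": joint angles; "joint_velocities": joint speeds; "effort": joint torques, N m; "position": TCP position; "tool_rot": TCP orientation; "force": force on the tool from outside, world axes, zero at the start; "wrist_torque": the same for the moment, N m; "grip_width": opening from 0.0 (shut) to 1.0 (fully open); "grasp_force": force on a finger pad.
Only numpy, scipy, OpenCV 4.12 (cv2) and the standard library are available. Lean on these libraries where they do the work, as an engineer would, in place of code of your own. Each camera call takes 0.05 s, during which the arm holds its last target. There are 200 camera calls.

## Working session

There is one attempt and no reset: what is moved stays moved. The work goes in short steps, Python scripts to look and compute and a tool call to move; the robot and the scene stay as the last step left them, time stands still between calls to the robot, and variables do not carry over. Pictures are saved under pics/ and viewed, at most 10 in all, crops included, and the job is handed in when it is done.

Besides the shell and the picture viewer there is one more tool, called in YAML: its name, and indented under it one key for each argument. servo_tool: Moves the arm, as the interface text tells. Its arguments: {"type":"object","properties":{"moves":{"type":"string"}},"required":["moves"]}

```bash
mkdir -p pics; ls
cat > h.py <<'E'
import numpy as np, cv2
from station import bot, cams
def K(c):
    f=200/np.tan(np.radians(c["vfov"])/2)
    return np.array([[f,0,c["cx"]],[0,f,c["cy"]],[0,0,1.]])
def ray(c,p):
    u=cv2.undistortPoints(np.array([[p]],float),K(c),np.array(c["distortion"],float))[0,0]
    R=cv2.Rodrigues(np.array(c["rvec"],float))[0]; t=np.array(c["tvec"],float)
    return -R.T@t, R.T@np.array([u[0],u[1],1.])
def atz(c,p,z):
    o,d=ray(c,p); return o+d*(z-o[2])/d[2]
def proj(c,P):
    return cv2.projectPoints(np.array(P,float).reshape(-1,1,3),np.array(c["rvec"],float),np.array(c["tvec"],float),K(c),np.array(c["distortion"],float))[0][:,0]
def tri(rs):
    A=np.zeros((3,3));b=np.zeros(3)
    for o,d in rs:
        d=d/np.linalg.norm(d);M=np.eye(3)-np.outer(d,d);A+=M;b+=M@o
    return np.linalg.solve(A,b)
E
python3 - <<'E'
from h import *
np.set_printoptions(precision=4,suppress=True)
cs={}
for n in("top","side"):
    c=cs[n]=cams.camera(n); cv2.imwrite(f"pics/{n}0.png",c["pixels"][:,:,::-1]); o,_=ray(c,(320,200)); print(n,o,c["vfov"])
    
for t in ["large_mid","medium_mid","small_mid","frame","panel_top","wing","amber","jar","tipbox","marker","petri","timer","rack"]:
    rs=[]
    for n in cs:
        r=cams.spot_point(n,t)
        for k in r[:2]: print(t,n,np.array(k["location"]),round(k["score"],2))
        if r: rs.append(ray(cs[n],r[0]["location"]))
    if len(rs)==2: print("   ",tri(rs))
E
```

```text
pics
top [ 0.5007 -0.0071  1.4101] 46.75693626309778
side [ 0.5149 -0.8859  1.1361] 51.03030590565591
large_mid top [233.3 223.8] 0.68
large_mid side [304.3 160.6] 0.91
    [0.5373 0.2774 0.0213]
medium_mid top [257.5 157. ] 0.67
medium_mid top [351.2 198.7] 0.64
medium_mid side [326.6 215.1] 0.92
    [ 0.6976  0.2257 -0.2252]
small_mid top [361.1 236.5] 0.63
small_mid top [235.  225.7] 0.61
small_mid side [296.5 223.8] 0.7
small_mid side [324.8 254.1] 0.41
    [ 0.4945 -0.0982  0.1168]
frame top [365.4 219.3] 0.95
frame side [321.  250.2] 0.6
    [ 0.5565 -0.1212 -0.0027]
panel_top top [361.4 216.8] 0.7
panel_top top [348.1 196.4] 0.44
panel_top side [311.8 231.4] 0.59
    [ 0.5455 -0.1031  0.0792]
wing top [181.2 243.4] 0.58
wing top [394.5 206. ] 0.5
wing side [326.6 250.7] 0.47
wing side [313.2 231.1] 0.44
    [ 0.5698  0.8764 -1.4583]
amber top [255.6 156. ] 0.56
amber side [359.4 173.2] 0.72
    [0.7433 0.2122 0.0001]
jar top [366.7 217.6] 0.75
jar top [196.5 175.2] 0.7
jar side [338.9 137.7] 0.59
    [ 0.5765 -0.0915  0.4472]
tipbox top [475.  221.2] 0.77
tipbox top [459.2 287.1] 0.65
tipbox side [319.3 354.8] 0.65
    [ 0.5347 -0.4564 -0.0166]
marker top [180.1 240.3] 0.78
marker top [362.2 237. ] 0.49
marker side [290.1 140.9] 0.62
marker side [383.3 227.1] 0.43
    [ 0.4883  0.4514 -0.0269]
petri top [275.9 289.9] 0.81
petri side [257.5 191.1] 0.79
petri side [318.6 250.9] 0.23
    [0.3476 0.1539 0.0024]
timer top [458.7 285.6] 0.71
timer side [249.7 336. ] 0.85
timer side [384.7 227.8] 0.31
    [ 0.3432 -0.3943  0.0019]
rack top [340.3 138.9] 0.94
rack side [382.7 227.8] 0.75
rack side [256.8 190.3] 0.27
    [ 0.7888 -0.049  -0.0016]
```

Run:
```python
import cv2
a=cv2.imread("pics/top0.png")[120:320,160:520]; b=cv2.imread("pics/side0.png")[120:320,200:460]
a=cv2.resize(a,None,fx=2.2,fy=2.2,interpolation=3);cv2.imwrite("pics/t0c.png",a)
b=cv2.resize(b,None,fx=3,fy=3,interpolation=3);cv2.imwrite("pics/s0c.png",b)
```

```text
(no output)
```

View pics/t0c.png

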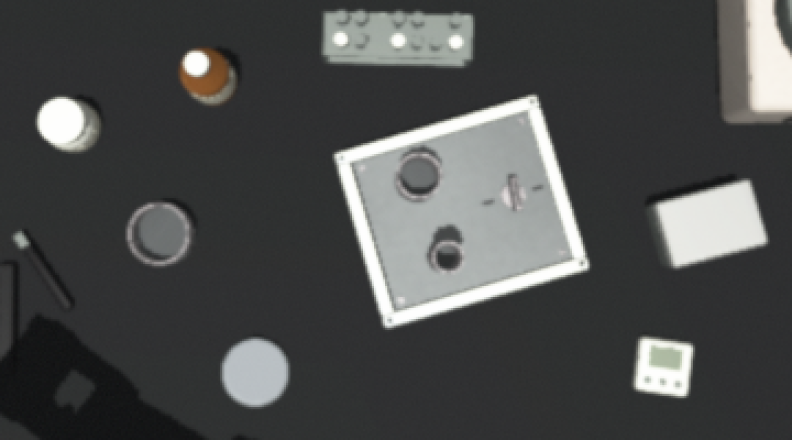

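View pics/s0c.png

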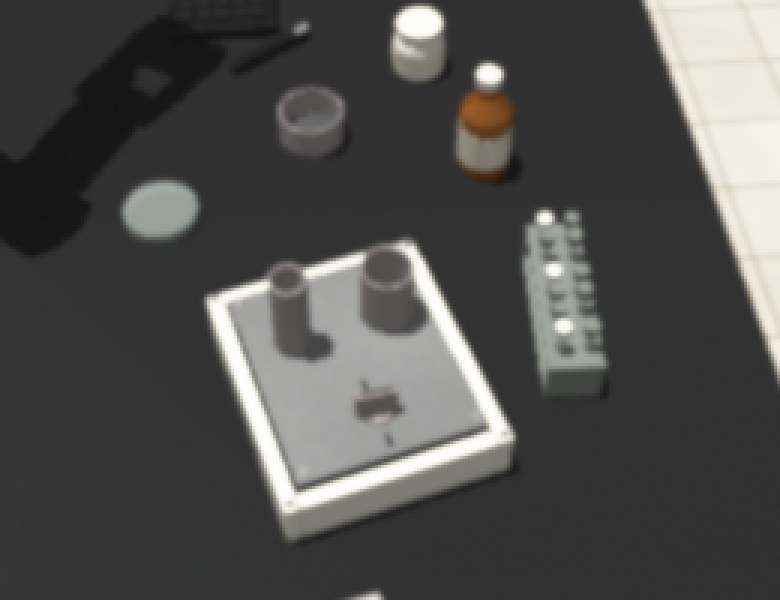

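The top view shows the large cup near (233,226), the medium cup's rim near (350,199), the small cup's rim near (363,235), and the wing near (393,208). The module is yawed about 17°. I'll refine these by fitting silhouettes.

```bash
cat >> h.py <<'E'
from scipy.optimize import minimize
def cyl(x,y,z,r,h):
    a=np.linspace(0,2*np.pi,40); return np.array([[x+r*np.cos(t),y+r*np.sin(t),k] for k in(z,z+h) for t in a])
def box(x,y,w,a,b,h):
    c,s=np.cos(w),np.sin(w); return np.array([[x+c*i*a/2-s*j*b/2,y+s*i*a/2+c*j*b/2,k] for i in(-1,1) for j in(-1,1) for k in(0,h)])
S=4
def hullmask(c,P):
    m=np.zeros((400*S,640*S),np.uint8); h=cv2.convexHull((proj(c,P)*S+(S-1)/2).astype(np.float32)).round().astype(np.int32); cv2.fillConvexPoly(m,h,1); return m
def fit(obs,model,p0,step):
    obs=[(c,cv2.resize(r.astype(np.uint8),None,fx=S,fy=S,interpolation=0)) for c,r in obs]
    def cost(p):
        P=model(*p); return sum(1-(lambda m:(m&r).sum()/max((m|r).sum(),1))(hullmask(c,P)) for c,r in obs)
    p0=np.array(p0,float); sim=np.vstack([p0]+[p0+np.eye(len(p0))[i]*step[i] for i in range(len(p0))])
    q=minimize(cost,p0,method="Nelder-Mead",options=dict(initial_simplex=sim,xatol=2e-4,fatol=1e-4,maxiter=80)); return q.x,q.fun
def region(n,t,near):
    r=[k for k in cams.outline_of(n,t)]
    r=[k for k in r if np.hypot(*(np.array(k["location"])-near))<25]
    return r[0]["region"] if r else None
def hullfill(r):
    m=r.astype(np.uint8); h=cv2.convexHull(cv2.findNonZero(m)); o=np.zeros_like(m); cv2.fillConvexPoly(o,h,1); return o
E
python3 - <<'E'
from h import *
np.set_printoptions(precision=4,suppress=True)
cs={n:cams.camera(n) for n in("side","top")}
t=cs["top"]; u=lambda x,y:(160+x/2.2,120+y/2.2)
print("manual large",atz(t,u(160,233),.045),"med",atz(t,u(419,174),.145),"small",atz(t,u(447,253),.175),"wing",atz(t,u(514,193),.1))
fc=np.array([atz(t,u(*p),.06) for p in((340,157),(534,98),(586,267),(388,325))]);print("frame",fc,fc.mean(0))
for name,mod,p0,near,st in [
 ("large_mid",lambda x,y:cyl(x,y,0,.041,.045),atz(t,u(160,233),.045)[:2],{"top":(233,226),"side":(304,160)},(.005,.005)),
 ("medium_mid",lambda x,y:cyl(x,y,.07,.029,.075),atz(t,u(419,174),.145)[:2],{"top":(350,199),"side":(329,217)},(.005,.005)),
 ("small_mid",lambda x,y:cyl(x,y,.07,.02,.105),atz(t,u(447,253),.175)[:2],{"top":(362,234),"side":(297,224)},(.005,.005)),
 ("frame",lambda x,y,w:box(x,y,w,.24,.28,.06),[*fc.mean(0)[:2],.295],{"top":(368,216),"side":(321,250)},(.005,.005,.03))]:
    obs=[]
    for n in cs:
        r=region(n,name,near[n])
        if r is None: print(name,n,"missing");continue
        if name=="frame": r=hullfill(r)
        print(name,n,int(r.sum()), fit([(cs[n],r)],mod,p0,st)); obs.append((cs[n],r))
    if obs: print(name,fit(obs,mod,p0,st))
s=bot.get_state();print(s["time_s"],s["position"],s["tool_rot"],s["grip_width"])
E
```

```text
manual large [0.5318 0.2743 0.045 ] med [ 0.5972 -0.0694  0.145 ] small [ 0.4985 -0.0997  0.175 ] wing [ 0.5739 -0.1932  0.1   ]
frame [[ 0.6283  0.0311  0.06  ]
 [ 0.7024 -0.2288  0.06  ]
 [ 0.4768 -0.2906  0.06  ]
 [ 0.4051 -0.0286  0.06  ]] [ 0.5531 -0.1292  0.06  ]
large_mid side 389 (array([0.5307, 0.2761]), np.float64(0.115723628092124))
large_mid top 719 (array([0.5328, 0.2773]), np.float64(0.056065063159716266))
large_mid (array([0.5318, 0.2773]), np.float64(0.18451695074688912))
medium_mid side 432 (array([ 0.5967, -0.0686]), np.float64(0.1231764556640873))
medium_mid top 384 (array([ 0.5955, -0.0697]), np.float64(0.052365930599369115))
medium_mid (array([ 0.5958, -0.0697]), np.float64(0.17476558440057366))
small_mid side 339 (array([ 0.4963, -0.1027]), np.float64(0.1408114558472554))
small_mid top 193 (array([ 0.494 , -0.1013]), np.float64(0.09644222287562476))
small_mid (array([ 0.4948, -0.1012]), np.float64(0.25470143495339714))
frame side 6685 (array([ 0.5545, -0.129 ,  0.2681]), np.float64(0.020898428445598305))
frame top 8054 (array([ 0.5563, -0.1272,  0.2689]), np.float64(0.017472817057055168))
frame (array([ 0.5551, -0.1281,  0.2656]), np.float64(0.041446276854758435))
1.9 [0.2421 0.4938 0.2503] [[-0.8979  0.4402 -0.    ]
 [ 0.4402  0.8979 -0.    ]
 [-0.     -0.     -1.    ]] 0.99638750180035
```

servo_tool:
  moves: "-3.1 -1.9 0 0 1;-3.1 -1.9 0 0 1;-3.1 -1.9 0 0 1;-3.1 -1.9 0 0 1;-3.1 -1.9 0 0 1"

```text
time_s: 2.32
position: [0.34, 0.3389, 0.2504]
tool_rot: [[-0.898, 0.44, 0.0], [0.44, 0.898, 0.0], [-0.0, 0.0, -1.0]]
force: [0.7, 1.0, 0.4]
grip_width: 0.994
grasp_force: 0.0
```

servo_tool:
  moves: "-3.1 -1.9 0 0 1;-3.1 -1.9 0 0 1;-3.1 -1.9 0 0 1;-3.1 -1.9 0 0 1;-3.1 -1.9 0 0 1"

```text
time_s: 2.73
position: [0.4374, 0.1851, 0.2505]
tool_rot: [[-0.898, 0.44, 0.0], [0.44, 0.898, 0.0], [-0.0, 0.0, -1.0]]
force: [1.9, -0.1, 0.3]
grip_width: 1.0
grasp_force: 0.0
```

servo_tool:
  moves: "-3.1 -1.9 0 0 1;-3.1 -1.9 0 0 1;-3.1 -1.9 0 0 1;-3.1 -1.9 0 0 1;-3.1 -1.9 0 0 1"

```text
time_s: 3.15
position: [0.5348, 0.0315, 0.2504]
tool_rot: [[-0.898, 0.44, 0.0], [0.44, 0.898, 0.0], [-0.0, 0.0, -1.0]]
force: [0.6, 0.7, 0.6]
grip_width: 0.998
grasp_force: 0.0
```

servo_tool:
  moves: "-3.1 -1.9 0 0 1;-3.1 -1.9 0 0 1;-2 -1.5 0 0 1;0 0 0 0 1"

```text
time_s: 3.48
position: [0.5861, -0.0546, 0.2494]
tool_rot: [[-0.896, 0.444, -0.0], [0.444, 0.896, -0.001], [-0.0, -0.001, -1.0]]
force: [-0.7, -0.2, -1.4]
grip_width: 0.999
grasp_force: 0.0
```

servo_tool:
  moves: "-0.9 -0.5 2 0 1;-0.9 -0.5 2.5 0 1;0 0 2.5 0 1;0 0 0 0 1;0 0 0 0 1"

```text
time_s: 3.9
position: [0.5958, -0.0668, 0.18]
tool_rot: [[-0.898, 0.44, -0.002], [0.44, 0.898, 0.001], [0.002, -0.0, -1.0]]
force: [0.5, -0.5, 1.7]
grip_width: 0.999
grasp_force: 0.0
```

servo_tool:
  moves: "-0.1 -0.2 1.5 0 1;0 0 1.5 0 1;0 0 1.5 0 1;0 0 0 0 0;0 0 0 0 -1"

```text
time_s: 4.32
position: [0.5967, -0.0693, 0.1369]
tool_rot: [[-0.898, 0.44, 0.001], [0.44, 0.898, -0.0], [-0.001, 0.0, -1.0]]
force: [0.2, 0.2, 0.5]
grip_width: 0.745
grasp_force: 0.0
```

servo_tool:
  moves: "0 0 0 0 -1;0 0 0 0 -1;0 0 0 0 -1;0 0 0 0 -1;0 0 0 0 -1"

```text
time_s: 4.73
position: [0.5969, -0.0695, 0.1363]
tool_rot: [[-0.898, 0.44, 0.003], [0.44, 0.898, -0.0], [-0.002, 0.001, -1.0]]
force: [2.3, 2.6, 7.6]
grip_width: 0.661
grasp_force: 63.3
```

servo_tool:
  moves: "0 0 -1 0 -1;0 0 -2 0 -1;1.1 1.2 -2 0 -1;2 2.8 0 0 -1;2 2.8 0 0 -1"

```text
time_s: 5.15
position: [0.5803, 0.0138, 0.1866]
tool_rot: [[-0.897, 0.442, 0.001], [0.442, 0.897, -0.001], [-0.002, -0.0, -1.0]]
force: [0.7, 1.2, -1.0]
grip_width: 0.665
grasp_force: 63.9
```

servo_tool:
  moves: "2 2.8 0 0 -1;2 2.8 0 0 -1;2 2.8 0 0 -1;2 2.8 0 0 -1;2 2.8 0 0 -1"

```text
time_s: 5.57
position: [0.5515, 0.1849, 0.1856]
tool_rot: [[-0.898, 0.44, -0.001], [0.44, 0.898, -0.001], [0.001, -0.001, -1.0]]
force: [0.4, -0.2, -1.2]
grip_width: 0.667
grasp_force: 63.9
```

servo_tool:
  moves: "2 2.8 0 0 -1;2 2.8 0 0 -1;1.1 1.7 0 0 -1;0 0 0 0 -1;0 0 0 0 -1"

```text
time_s: 5.98
position: [0.5381, 0.2722, 0.1853]
tool_rot: [[-0.899, 0.439, -0.001], [0.439, 0.899, -0.001], [0.0, -0.001, -1.0]]
force: [0.1, -0.4, -1.2]
grip_width: 0.665
grasp_force: 64.0
```

Run:
```python
from h import *
np.set_printoptions(precision=4,suppress=True)
s=bot.get_state();print(s["time_s"],s["position"],s["grip_width"])
cs={n:cams.camera(n) for n in("top","side")}
out=[]
for n,c in cs.items():
    a=proj(c,[[.532,.276,.02]])[0].astype(int); p=c["pixels"][a[1]-50:a[1]+30,a[0]-45:a[0]+45,::-1]
    out.append(cv2.resize(p,None,fx=4.4,fy=4.4,interpolation=3))
cv2.imwrite("pics/m1.png",np.hstack(out))
```

```text
5.9833 [0.5381 0.2722 0.1853] 0.6654126263582962
```

View pics/m1.png

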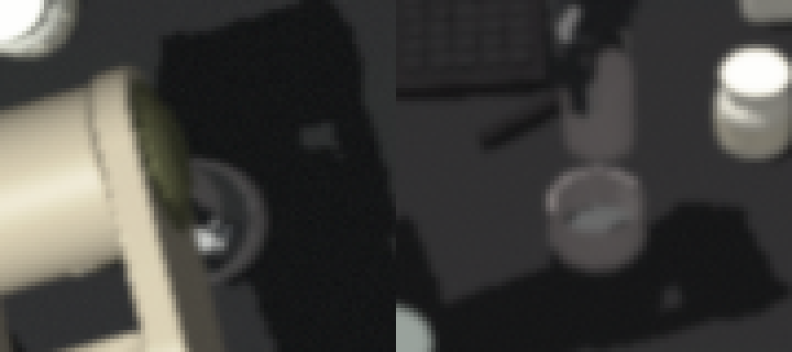

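The picture shows the held cup directly over the large cup, offset by a few mm. I'll correct that and lower.

servo_tool:
  moves: "0.7 0.1 2 0 -1;0 0 2.5 0 -1;0 0 2 0 -1;0 0 0 0 -1;0 0 0 0 -1"

```text
time_s: 6.5
position: [0.5329, 0.2745, 0.1202]
tool_rot: [[-0.897, 0.442, -0.002], [0.442, 0.897, -0.001], [0.001, -0.001, -1.0]]
force: [0.3, 0.1, -0.2]
grip_width: 0.664
grasp_force: 64.1
```

servo_tool:
  moves: "0 0 1 0 -1;0 0 1.5 0 -1;0 0 1.5 0 -1;0 0 0.5 0 -1;0 0 0 0 -1"

```text
time_s: 6.92
position: [0.5327, 0.2753, 0.0749]
tool_rot: [[-0.898, 0.441, -0.001], [0.441, 0.898, -0.0], [0.001, -0.001, -1.0]]
force: [-0.1, -0.3, -0.7]
grip_width: 0.664
grasp_force: 64.1
```

servo_tool:
  moves: "0 0 0.3 0 -1;0 0 0 0 -1;0 0 0 0 -1"

```text
time_s: 7.17
position: [0.5331, 0.2757, 0.0731]
tool_rot: [[-0.898, 0.44, 0.001], [0.44, 0.898, 0.0], [-0.001, 0.001, -1.0]]
force: [0.4, -0.0, -0.6]
grip_width: 0.662
grasp_force: 64.1
```

servo_tool:
  moves: "0 0 0.1 0 -1;0 0 0 0 -1;0 0 0 0 -1"

```text
time_s: 7.42
position: [0.533, 0.2758, 0.0719]
tool_rot: [[-0.898, 0.44, 0.001], [0.44, 0.898, 0.0], [-0.001, 0.001, -1.0]]
force: [-0.7, -0.5, 2.3]
grip_width: 0.67
grasp_force: 64.3
```

servo_tool:
  moves: "0 0 0.1 0 -1;0 0 0 0 -1;0 0 0 0 1;0 0 0 0 1;0 0 0 0 1"

```text
time_s: 7.83
position: [0.5327, 0.2756, 0.0702]
tool_rot: [[-0.898, 0.44, -0.0], [0.44, 0.898, -0.0], [0.0, -0.0, -1.0]]
force: [0.4, 0.0, 0.4]
grip_width: 0.994
grasp_force: 0.0
```

servo_tool:
  moves: "0 0 0 0 1;0 0 0 0 1;0 0 -1 0 1;0 0 -2 0 1;0 0 -2.5 0 1"

```text
time_s: 8.25
position: [0.5321, 0.2754, 0.1253]
tool_rot: [[-0.898, 0.44, -0.003], [0.44, 0.898, -0.001], [0.002, -0.002, -1.0]]
force: [-0.3, -0.6, -0.0]
grip_width: 0.999
grasp_force: 0.0
```

servo_tool:
  moves: "0 0 -3 0 1;0 0 -4 0 1;0 0 -4 0 1;0 0 -1 0 1;0 0 0 0 1"

```text
time_s: 8.67
position: [0.5335, 0.276, 0.2497]
tool_rot: [[-0.898, 0.44, 0.008], [0.44, 0.898, 0.002], [-0.006, 0.005, -1.0]]
force: [-0.3, 0.6, -0.3]
grip_width: 0.996
grasp_force: 0.0
```

servo_tool:
  moves: "-1.3 -3.5 0 0 1;-1.3 -3.5 0 0 1;-1.3 -3.5 0 0 1;-1.3 -3.5 0 0 1;-1.3 -3.5 0 0 1"

```text
time_s: 9.08
position: [0.513, 0.0884, 0.2442]
tool_rot: [[-0.898, 0.44, -0.002], [0.44, 0.898, 0.0], [0.002, -0.001, -1.0]]
force: [1.2, 0.8, -0.1]
grip_width: 1.003
grasp_force: 0.0
```

servo_tool:
  moves: "-1.3 -3.5 0 0 1;-1.3 -3.5 0 0 1;-1.3 -3.5 0 0 1;-1.3 -3.5 0 0 1;-1.3 -3.5 0 0 1"

```text
time_s: 9.5
position: [0.4943, -0.0974, 0.2443]
tool_rot: [[-0.898, 0.44, -0.002], [0.44, 0.898, 0.001], [0.002, -0.0, -1.0]]
force: [0.7, 0.0, 0.5]
grip_width: 1.002
grasp_force: 0.0
```

servo_tool:
  moves: "-0.2 -0.5 1 0 1;0 0 1 0 1;0 0 1 0 1;0 0 0 0 1;0 0 0 0 1"

```text
time_s: 9.92
position: [0.4945, -0.101, 0.2145]
tool_rot: [[-0.898, 0.44, -0.002], [0.44, 0.898, 0.001], [0.003, -0.0, -1.0]]
force: [0.1, -0.2, 0.1]
grip_width: 1.0
grasp_force: 0.0
```

Run:
```python
from h import *
np.set_printoptions(precision=4,suppress=True)
print(bot.get_state()["position"])
c=cams.camera("side")
for t,m,p0 in (("small_mid",lambda x,y:cyl(x,y,.07,.02,.105),(.495,-.101)),("medium_mid",lambda x,y:cyl(x,y,.004,.029,.075),(.532,.276)),("large_mid",lambda x,y:cyl(x,y,0,.041,.045),(.532,.276))):
    r=cams.outline_of("side",t); r=[k for k in r if k["score"]>.4]
    for k in r[:2]:print(t,k["score"],k["location"],k["region"].sum(),fit([(c,k["region"])],m,p0,(.005,.005)))
c2=cams.camera("top")
for t,m,p0 in (("medium_mid",lambda x,y:cyl(x,y,.004,.029,.075),(.532,.276)),("large_mid",lambda x,y:cyl(x,y,0,.041,.045),(.532,.276))):
    for k in cams.outline_of("top",t)[:2]:print("top",t,k["score"],k["location"],k["region"].sum(),fit([(c2,k["region"])],m,p0,(.005,.005)))
out=[]
for c in(c2,c):
    a=proj(c,[[.532,.276,.04]])[0].astype(int); out.append(cv2.resize(c["pixels"][a[1]-30:a[1]+30,a[0]-30:a[0]+30,::-1],None,fx=6,fy=6,interpolation=3))
cv2.imwrite("pics/m2.png",np.hstack(out))
```

```text
[ 0.4945 -0.101   0.2145]
small_mid 0.61 [293.1, 225.6] 333 (array([ 0.4948, -0.1005]), np.float64(0.15578611332801273))
top medium_mid 0.71 [230.7, 223.5] 437 (array([0.5321, 0.2761]), np.float64(0.054161915621436685))
top large_mid 0.81 [240.2, 229.7] 280 (array([0.5322, 0.2751]), np.float64(0.624375))
```

View pics/m2.png

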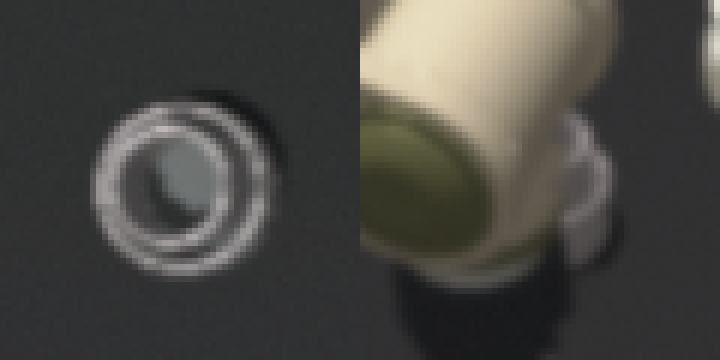

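The medium cup sits concentric in the large cup, at about (0.532, 0.276). Next I'll grasp the small cup.

servo_tool:
  moves: "0 0 1.5 0 1;0 0 1.8 0 1;0 0 1.5 0 1;0 0 0 0 0;0 0 0 0 -1"

```text
time_s: 10.68
position: [0.4949, -0.1012, 0.1674]
tool_rot: [[-0.898, 0.44, -0.001], [0.44, 0.898, 0.0], [0.001, -0.0, -1.0]]
force: [0.2, 0.2, 0.2]
grip_width: 0.749
grasp_force: 0.0
```

servo_tool:
  moves: "0 0 0 0 -1;0 0 0 0 -1;0 0 0 0 -1;0 0 0 0 -1;0 0 0 0 -1"

```text
time_s: 11.1
position: [0.4954, -0.1014, 0.1681]
tool_rot: [[-0.898, 0.44, 0.002], [0.44, 0.898, -0.001], [-0.002, 0.0, -1.0]]
force: [1.2, 0.2, 4.4]
grip_width: 0.452
grasp_force: 59.7
```

servo_tool:
  moves: "0 0 0 0 -1;0 0 0 0 -1"

```text
time_s: 11.27
position: [0.4953, -0.1014, 0.1677]
tool_rot: [[-0.898, 0.44, 0.001], [0.44, 0.898, -0.0], [-0.001, 0.0, -1.0]]
force: [1.5, 0.3, 4.0]
grip_width: 0.454
grasp_force: 59.7
```

servo_tool:
  moves: "0 0 -1.2 0 -1;0 0 -2 0 -1;0.2 0.5 -2 0 -1;1.3 3 0 0 -1;1.3 3.5 0 0 -1"

```text
time_s: 11.68
position: [0.5006, -0.0265, 0.2197]
tool_rot: [[-0.896, 0.443, 0.001], [0.443, 0.896, -0.001], [-0.001, -0.0, -1.0]]
force: [1.2, 0.9, -1.2]
grip_width: 0.448
grasp_force: 60.4
```

servo_tool:
  moves: "1.3 3.5 0 0 -1;1.3 3.5 0 0 -1;1.3 3.5 0 0 -1;1.3 3.5 0 0 -1;1.3 3.5 0 0 -1"

```text
time_s: 12.1
position: [0.5187, 0.1615, 0.2187]
tool_rot: [[-0.898, 0.44, -0.002], [0.44, 0.898, -0.0], [0.001, -0.001, -1.0]]
force: [0.1, -0.2, -0.9]
grip_width: 0.449
grasp_force: 60.4
```

servo_tool:
  moves: "1.3 3.5 0 0 -1;1.3 3.5 0 0 -1;1.3 3.5 0 0 -1;0.1 0.5 0 0 -1;0 0 0 0 -1"

```text
time_s: 12.52
position: [0.5312, 0.2779, 0.2181]
tool_rot: [[-0.899, 0.437, -0.002], [0.437, 0.899, -0.001], [0.002, -0.001, -1.0]]
force: [-0.1, -0.5, -0.6]
grip_width: 0.451
grasp_force: 60.5
```

servo_tool:
  moves: "0 0 0 0 -1;0 0 0 0 -1"

```text
time_s: 12.68
position: [0.5317, 0.2749, 0.219]
tool_rot: [[-0.897, 0.441, -0.001], [0.441, 0.897, -0.001], [0.001, -0.001, -1.0]]
force: [-0.7, -0.2, -0.6]
grip_width: 0.447
grasp_force: 60.5
```

Run:
```python
from h import *
np.set_printoptions(precision=4,suppress=True)
p=bot.get_state()["position"];print(p)
c=cams.camera("side")
zb=p[2]-.0977
for t,m,p0 in (("small_mid",lambda x,y:cyl(x,y,zb,.02,.105),(.532,.276)),("medium_mid",lambda x,y:cyl(x,y,.004,.029,.075),(.532,.276)),("large_mid",lambda x,y:cyl(x,y,0,.041,.045),(.532,.276))):
    for k in cams.outline_of("side",t)[:1]:print(t,k["score"],k["location"],k["region"].sum(),fit([(c,k["region"])],m,p0,(.005,.005)))
a=proj(c,[[.532,.276,.1]])[0].astype(int); cv2.imwrite("pics/m3.png",cv2.resize(c["pixels"][a[1]-40:a[1]+40,a[0]-40:a[0]+40,::-1],None,fx=6,fy=6,interpolation=3))
```

```text
[0.5317 0.2749 0.219 ]
small_mid 0.53 [300.4, 134.9] 237 (array([0.531 , 0.2693]), np.float64(0.3077207240487625))
medium_mid 0.67 [303.7, 155.8] 246 (array([0.5324, 0.2829]), np.float64(0.30826010544815463))
large_mid 0.78 [305.2, 165.0] 227 (array([0.5323, 0.268 ]), np.float64(0.49171348314606744))
```

View pics/m3.png

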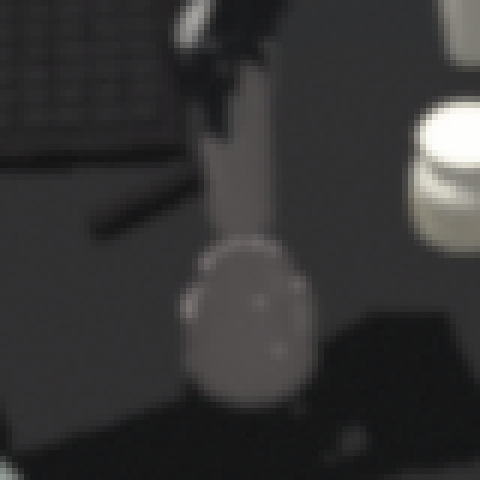

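The small cup hangs centred over the nest. Lowering it.

servo_tool:
  moves: "0 0.1 1 0 -1;0 0 1.5 0 -1;0 0 0.5 0 -1;0 0 0 0 -1;0 0 0 0 -1"

```text
time_s: 13.3
position: [0.5323, 0.2768, 0.1892]
tool_rot: [[-0.898, 0.44, -0.0], [0.44, 0.898, -0.0], [0.0, -0.0, -1.0]]
force: [0.3, -0.6, -1.1]
grip_width: 0.45
grasp_force: 60.5
```

servo_tool:
  moves: "0 0 1 0 -1;0 0 1 0 -1;0 0 1 0 -1;0 0 1 0 -1;0 0 0 0 -1"

```text
time_s: 13.72
position: [0.5313, 0.2767, 0.1466]
tool_rot: [[-0.898, 0.44, -0.004], [0.44, 0.898, -0.001], [0.003, -0.003, -1.0]]
force: [-0.3, -0.2, -1.3]
grip_width: 0.453
grasp_force: 60.5
```

servo_tool:
  moves: "0 0 1.5 0 -1;0 0 1.5 0 -1;0 0 0.7 0 -1;0 0 0 0 -1;0 0 0 0 -1"

```text
time_s: 14.13
position: [0.5324, 0.277, 0.1125]
tool_rot: [[-0.898, 0.44, -0.0], [0.44, 0.898, -0.0], [0.0, -0.0, -1.0]]
force: [-0.0, -0.3, -0.4]
grip_width: 0.453
grasp_force: 60.5
```

servo_tool:
  moves: "0 0 0.4 0 -1;0 0 0 0 -1;0 0 0 0 -1"

```text
time_s: 14.38
position: [0.5324, 0.277, 0.1087]
tool_rot: [[-0.898, 0.44, 0.001], [0.44, 0.898, 0.0], [-0.0, 0.0, -1.0]]
force: [-0.3, 0.2, -1.7]
grip_width: 0.452
grasp_force: 60.5
```

servo_tool:
  moves: "0 0 0.2 0 -1;0 0 0 0 -1;0 0 0 0 -1"

```text
time_s: 14.63
position: [0.5326, 0.2771, 0.1069]
tool_rot: [[-0.898, 0.44, 0.001], [0.44, 0.898, 0.0], [-0.001, 0.001, -1.0]]
force: [0.3, -0.1, 2.9]
grip_width: 0.452
grasp_force: 60.8
```

servo_tool:
  moves: "0 0 0.1 0 -1;0 0 0 0 -1;0 0 0 0 1;0 0 0 0 1;0 0 0 0 1"

```text
time_s: 15.05
position: [0.5321, 0.2769, 0.1051]
tool_rot: [[-0.898, 0.44, -0.0], [0.44, 0.898, -0.0], [0.0, -0.0, -1.0]]
force: [-0.1, -0.0, -0.7]
grip_width: 0.855
grasp_force: 0.0
```

servo_tool:
  moves: "0 0 0 0 1;0 0 0 0 1;0 0 -1 0 1;0 0 -2 0 1;0 0 -2.5 0 1"

```text
time_s: 15.47
position: [0.5317, 0.2768, 0.1603]
tool_rot: [[-0.898, 0.44, -0.003], [0.44, 0.898, -0.001], [0.002, -0.002, -1.0]]
force: [0.1, 0.3, -0.1]
grip_width: 0.996
grasp_force: 0.0
```

servo_tool:
  moves: "0 0 -3 0 1;0 0 -3 0 1;0 0 -2 0 1;0 0 0 0 1;0 0 0 0 1"

```text
time_s: 15.88
position: [0.5324, 0.277, 0.2417]
tool_rot: [[-0.898, 0.44, 0.003], [0.44, 0.898, 0.001], [-0.002, 0.002, -1.0]]
force: [-0.1, 0.2, -1.6]
grip_width: 0.999
grasp_force: 0.0
```

Run:
```python
from h import *
np.set_printoptions(precision=4,suppress=True)
s=bot.get_state();print(s["time_s"],s["position"],s["q"])
cs={n:cams.camera(n) for n in("top","side")}
out=[]
for n,c in cs.items():
    for k in cams.outline_of(n,"wing")[:2]:
        r=k["region"]; v=np.argwhere(r)[:,::-1]; 
        w=np.array([atz(c,p,.095)[:2] for p in v]); e,V=np.linalg.eigh(np.cov(w.T)); print(n,k["score"],k["location"],r.sum(),w.mean(0),"ang",np.degrees(np.arctan2(V[1,1],V[0,1])),e**.5)
    a=proj(c,[[.5736,-.1956,.09]])[0].astype(int); print(a)
    out.append(cv2.resize(c["pixels"][a[1]-20:a[1]+20,a[0]-20:a[0]+20,::-1],None,fx=10,fy=10,interpolation=3))
    if n=="top":
        for t in ("small_mid","medium_mid","large_mid"):
            for k in cams.outline_of(n,t)[:1]: print(t,k["score"],k["location"])
cv2.imwrite("pics/w.png",np.hstack(out))
```

```text
15.8833 [0.5324 0.277  0.2417] [ 0.2828  0.4743  1.1676 -0.      1.4971 -0.8323]
top 0.4 [396.3, 208.6] 124 [ 0.5739 -0.1928] ang -173.37909566975307 [0.0073 0.0112]
[393 208]
small_mid 0.26 [459.0, 287.7]
side 0.66 [326.8, 252.7] 166 [ 0.5742 -0.2028] ang 45.475237400642484 [0.0111 0.0128]
[324 253]
```

View pics/w.png

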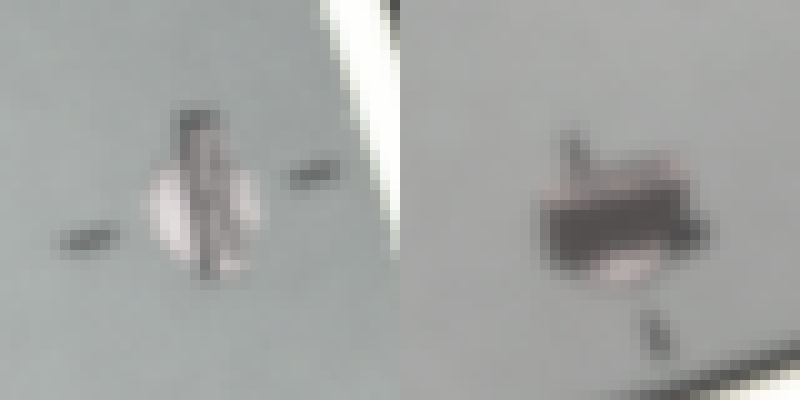

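The wing lies almost along world x, at about +6.5°, so it is about 9° past module x and needs roughly 81° clockwise. Moving over it now.

servo_tool:
  moves: "-2 -3.3 0 0 1;-2 -3.3 0 0 1;-2 -3.3 0 0 1;-2 -3.3 0 0 1;-2 -3.3 0 0 1"

```text
time_s: 16.65
position: [0.5492, 0.0831, 0.2401]
tool_rot: [[-0.898, 0.44, -0.001], [0.44, 0.898, 0.0], [0.001, -0.0, -1.0]]
force: [0.8, -0.0, 0.1]
grip_width: 1.0
grasp_force: 0.0
```

servo_tool:
  moves: "-2 -3.3 0 0 1;-2 -3.3 0 0 1;-2 -3.3 0 0 1;-2 -3.3 0 0 1;-2 -3.3 0 0 1"

```text
time_s: 17.07
position: [0.5663, -0.1093, 0.2401]
tool_rot: [[-0.898, 0.44, -0.0], [0.44, 0.898, 0.0], [0.001, 0.0, -1.0]]
force: [0.7, -0.2, -0.4]
grip_width: 0.999
grasp_force: 0.0
```

servo_tool:
  moves: "-2 -3.3 0 0 1;-2 -3.3 0 0 1;-0.5 -1 0 0 1;0 0 0 -6.4 1;0 0 0 -6.4 1"

```text
time_s: 17.48
position: [0.5733, -0.1964, 0.2396]
tool_rot: [[-0.974, 0.227, -0.001], [0.227, 0.974, 0.001], [0.001, 0.0, -1.0]]
force: [0.7, 0.4, 0.1]
grip_width: 0.999
grasp_force: 0.0
```

servo_tool:
  moves: "0 0 2 -6.4 1;0 0 2 -6.4 1;0 0 2 -6.4 1;0 0 0 0 1;0 0 0 0 1"

```text
time_s: 17.9
position: [0.5734, -0.1951, 0.1799]
tool_rot: [[-0.995, -0.099, -0.002], [-0.099, 0.995, 0.001], [0.002, 0.001, -1.0]]
force: [-0.4, 0.3, -0.0]
grip_width: 1.003
grasp_force: 0.0
```

Run:
```python
from h import *
np.set_printoptions(precision=4,suppress=True)
s=bot.get_state();print(s["time_s"],s["position"],s["q"],s["tool_rot"])
c=cams.camera("top")
r={}
for t in("large_mid","medium_mid","small_mid"):
    for k in cams.outline_of("top",t)[:2]: print(t,k["score"],k["location"])
c2=cams.camera("side")
for t in("large_mid","medium_mid","small_mid"):
    for k in cams.outline_of("side",t)[:2]: print(t,k["score"],k["location"])
out=[]
for c in(c,c2):
    a=proj(c,[[.532,.276,.06]])[0].astype(int); out.append(cv2.resize(c["pixels"][a[1]-30:a[1]+30,a[0]-30:a[0]+30,::-1],None,fx=6,fy=6,interpolation=3))
cv2.imwrite("pics/n.png",np.hstack(out))
```

```text
17.9 [ 0.5734 -0.1951  0.1799] [-0.5232  0.5335  1.2482  0.      1.3619 -2.1936] [[-0.995  -0.0994 -0.0017]
 [-0.0994  0.995   0.001 ]
 [ 0.0016  0.0012 -1.    ]]
large_mid 0.64 [243.4, 221.8]
medium_mid 0.73 [253.6, 154.5]
medium_mid 0.49 [236.7, 222.2]
small_mid 0.8 [228.1, 223.6]
large_mid 0.6 [305.1, 167.2]
```

View pics/n.png

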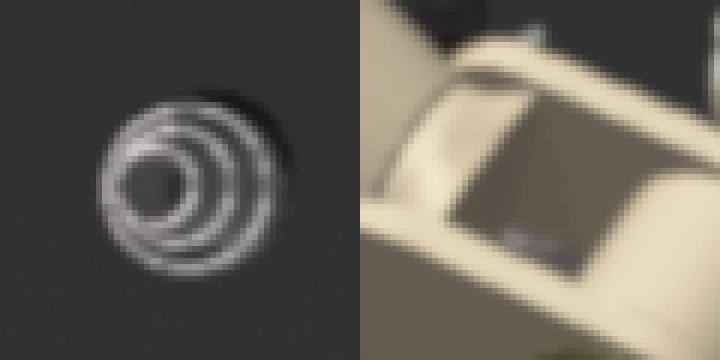

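All three rims are concentric apart from the expected parallax, so the cups are nested. Now gripping the wing.

servo_tool:
  moves: "0 0 2 0 1;0 0 2 0 1;0 0 2 0 1;0 0 1.2 0 1;0 0 1 0 1"

```text
time_s: 18.72
position: [0.5733, -0.1953, 0.0973]
tool_rot: [[-0.995, -0.102, -0.001], [-0.102, 0.995, 0.001], [0.001, 0.001, -1.0]]
force: [-0.9, 0.4, 0.2]
grip_width: 1.003
grasp_force: 0.0
```

servo_tool:
  moves: "0 0 0 0 0;0 0 0 0 0;0 0 0 0 -1;0 0 0 0 -1;0 0 0 0 -1"

```text
time_s: 19.13
position: [0.5738, -0.1956, 0.0992]
tool_rot: [[-0.995, -0.102, 0.001], [-0.102, 0.995, -0.001], [-0.001, -0.001, -1.0]]
force: [0.1, 0.1, -0.9]
grip_width: 0.301
grasp_force: 0.0
```

servo_tool:
  moves: "0 0 0 0 -1;0 0 0 0 -1;0 0 0 0 -1;0 0 0 0 -1;0 0 0 0 -1"

```text
time_s: 19.55
position: [0.5738, -0.1947, 0.099]
tool_rot: [[-0.995, -0.103, 0.001], [-0.103, 0.995, 0.001], [-0.001, 0.001, -1.0]]
force: [-0.6, 4.6, 4.7]
grip_width: 0.108
grasp_force: 60.8
```

servo_tool:
  moves: "0 0 0 5 -1;0 0 0 7 -1;0 0 0 7 -1;0 0 0 7 -1;0 0 0 7 -1"

```text
time_s: 19.97
position: [0.5737, -0.1949, 0.099]
tool_rot: [[-0.888, 0.461, 0.001], [0.461, 0.888, 0.0], [-0.0, 0.001, -1.0]]
force: [0.1, 3.2, 4.7]
grip_width: 0.105
grasp_force: 60.8
```

servo_tool:
  moves: "0 0 0 7 -1;0 0 0 7 -1;0 0 0 7 -1;0 0 0 7 -1;0 0 0 7 -1"

```text
time_s: 20.38
position: [0.5734, -0.1951, 0.099]
tool_rot: [[-0.463, 0.886, -0.0], [0.886, 0.463, 0.0], [0.0, 0.0, -1.0]]
force: [-2.5, 2.4, 4.9]
grip_width: 0.109
grasp_force: 60.8
```

servo_tool:
  moves: "0 0 0 7 -1;0 0 0 5.5 -1;0 0 0 0 -1;0 0 0 0 -1;0 0 0 0 -1"

```text
time_s: 20.8
position: [0.5733, -0.1952, 0.0985]
tool_rot: [[-0.268, 0.963, -0.0], [0.963, 0.268, 0.0], [0.0, -0.0, -1.0]]
force: [-2.6, 3.2, 4.9]
grip_width: 0.106
grasp_force: 60.8
```

Aligned (105.5° against a target of 105.3°). Pressing down while still gripping the wing.

servo_tool:
  moves: "0 0 0 0 -1;0 0 0 0 -1;0 0 0.3 0 -1;0 0 0.3 0 -1;0 0 0.2 0 -1"

```text
time_s: 21.22
position: [0.5734, -0.1952, 0.0905]
tool_rot: [[-0.266, 0.964, -0.0], [0.964, 0.266, 0.0], [0.0, -0.0, -1.0]]
force: [-4.3, 4.2, 9.5]
grip_width: 0.103
grasp_force: 61.4
```

servo_tool:
  moves: "0 0 0.2 0 -1;0 0 0.1 0 -1;0 0 0 0 -1;0 0 0 0 -1;0 0 0 0 -1"

```text
time_s: 21.63
position: [0.5734, -0.1952, 0.089]
tool_rot: [[-0.267, 0.964, 0.0], [0.964, 0.267, -0.0], [-0.0, 0.0, -1.0]]
force: [-8.2, 5.5, 18.5]
grip_width: 0.101
grasp_force: 63.0
```

servo_tool:
  moves: "0 0 0 0 -1;0 0 0 0 -1;0 0 0 0 -1;0 0 0 0 -1"

```text
time_s: 21.97
position: [0.5734, -0.1952, 0.089]
tool_rot: [[-0.266, 0.964, 0.0], [0.964, 0.266, -0.0], [-0.0, 0.0, -1.0]]
force: [-6.9, 4.7, 18.5]
grip_width: 0.104
grasp_force: 63.0
```

Run:
```python
from h import *
s=bot.get_state();print(s["time_s"],s["position"],s["force"],s["grasp_force"])
out=[]
for n,q in(("side",[.555,-.128,.06]),("top",[.532,.1,.06])):
    c=cams.camera(n)
    a=proj(c,[q])[0].astype(int); out.append(cv2.resize(c["pixels"][a[1]-65:a[1]+65,a[0]-65:a[0]+65,::-1],None,fx=3,fy=3,interpolation=3))
cv2.imwrite("pics/f.png",np.hstack(out))
```

```text
21.9667 [ 0.57337871 -0.19519709  0.08899166] [-6.93045397  4.726768   18.48584612] 62.98807203769684
```

View pics/f.png

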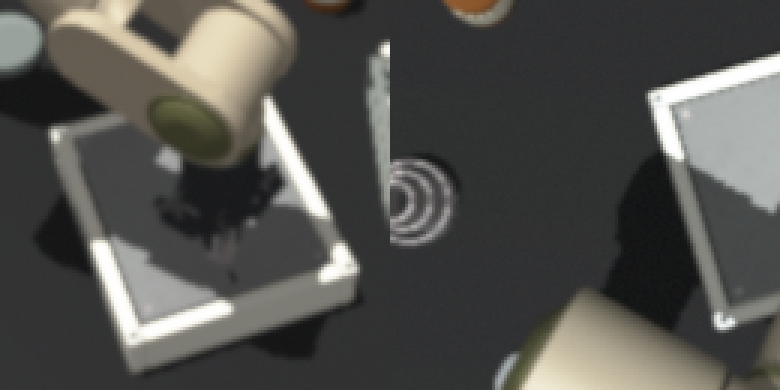

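The panel is flush with the frame: 9.5 mm of travel against a firm stop at 18.5 N. The wing is in line with its mark and the cups are still nested, so I'm handing in.

```bash
python3 -c "
from station import bot
print(bot.finish_job())"
```

```text
the job is handed in; nothing more can be done
None
```

I handed the job in at about 22 s of robot time: the cups are nested in size order, the wing is aligned to within about 1° by the tool's angle, and the panel is held down flush at 18.5 N through the gripped wing; no verdict came back.

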